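# Fetch the long rasp out of the covered tool crate

### The arm

A 6-joint arm with a two-finger parallel gripper is mounted at the origin on the work surface. World frame = base frame: x ahead of the robot, y to its left, z up, the work surface at z = 0. Lengths are in m, angles in rad, forces in N, time in s.
With the tool pointing down it reaches from about 0.35 to 0.775 m from the base axis. Payload 5.5 kg.
Tool frame: the origin (TCP) lies at the very end of the fingers, on their centre line; the grasp point (between the pads) lies 19 mm behind it; z points along the fingers, y is the line along which they close (so a half turn about z gives the same grasp; the last joint's range is limited). The gripper opens to 85 mm and grips with 20 to 120 N. Pads are 22 mm wide; open, the fingers measure 114 mm over their backs; the gripper's body (76 mm by 85 mm) begins 54 mm behind the grasp point. The pads swing forward as they close: fully open they stand 13 mm farther back than shut.
Start: joints at [1.204, 0.313, 0.046, 1.304, 0, 1.431], TCP at [0.129, 0.56, 0.231] pointing down, gripper open.
Joint ranges: [-2.76, 2.76], [-0.86, 1.69], [-1.03, 1.26], [-2.2, 2.34], [-1.47, 1.5], [-3.14, 3.14]. Speed limits (rad/s): [2.57, 2.57, 3.14, 3.14, 3.14, 3.14].

### API

Orientations are given as a unit quaternion [w, x, y, z].
In Python, from workcell import env, viewer, nets gives the robot as it stands. The module is installed in compiled form; this text tells all that it offers.
- The arm moves only by the tool jog_arm, called after "Call:" as name(argument=value, ...) on one line, values as JSON. Schema: {"type":"object","properties":{"rows":{"type":"array","items":{"type":"number"},"minItems":6,"maxItems":48},"jaw":{"type":"number"},"grip_n":{"type":"number"},"only":{"type":"string"},"quiet":{"type":"boolean"},"lines":{"type":"string"}},"required":["rows"],"additionalProperties":false}. rows is one flat list of numbers that holds 1 to 8 rows one after another, with no inner brackets; each row has 6 numbers: dx, dy, dz in units of 25 mm, then a rotation vector rx, ry, rz in units of 0.1 rad; each row is the pose to reach, as a shift and turn from the pose commanded when the call began, along the tool's axes at that moment; what a row does not reach only later rows make up. A row lasts 1/8 s, in which the tool goes at most 0.0625 m and 0.188 rad, less where a joint would pass 70% of its speed; a pose out of reach is approached as far as the arm can. jaw is the finger opening in m, set as the call begins (left out keeps the last). The fingers move at their own pace and stop on an object; grip_n is the grip in N (left out, the last holds). Time passes only in rows, so rows that do not move let the fingers close. The tool returns the time, the measured TCP pose, the force, the opening and the grip force at its end. only (a regular expression) keeps the lines of the reply that match it, lines (a string "A,B") keeps lines A to B, and quiet returns only ok. Input that does not fit is refused with a message, and nothing moves.
- env.get_state(): the state, without advancing time (a new reading comes with each control period).
- viewer.read_camera(name): name is "scene" or "side" or "wrist"; returns a dict with "image" (480x640x3 uint8, red, green, blue), "K" (3x3 intrinsics, pixels), "R" (3x3) and "t" (3): a world point X has camera coordinates R X + t. Camera axes: x right, y down, z forward; pixel columns grow to the right and rows downward; lengths in m; the calibration is good to about 2 mm. A picture is of the moment at which its call begins. There is no depth.
- env.hand_in(): hands the job in; it is judged then, once.
Trained networks look in a picture, given as the dict that the camera call returned (one of the last four; its "shot" number tells which), for a name from the list of things; names that differ only in an ending like _2 or _b are one class to them, and where a whole thing is asked for, a point or a joint stands for the part that bears it (a point fixed in the world has none). Each returns a list of dicts, best first, with "confidence" (0 to 1); they miss things now and then, are a little off and sometimes report something else, mostly with a low value. They report only what shows in the picture. A call takes as long as a camera call. They do not tell look-alikes from the thing itself.
- nets.outline_of(label, picture): "region" (480x640 bool, what is visible of it) and "box" ([left, top, right, bottom] in pixels, round what is visible of it).
The state is a dict: "clock": time; "joint_pos": joint angles; "qvel": joint speeds; "tau": joint torques, N m; "tcp_pos": TCP position; "orientation": TCP orientation; "wrist_force": force on the tool from outside, world axes, zero at the start; "ft_torque": the same for the moment, N m; "finger_gap": finger opening in m; "grip_force": force on a finger pad.
Only numpy, scipy, OpenCV 4.12 (cv2) and the standard library are available. Lean on these libraries where they do the work, as an engineer would, in place of code of your own. Each camera call takes 0.05 s, during which the arm holds its last target. There are 200 camera calls.

### The job

Lift the cover board off the tool crate by its handle, lean it handle side up at a slant against the wooden block, its lower edge standing on the bench, and let go of it. Then grip the long double-ended rasp in the crate, tilt it so that one end comes up out of the hatch before the other, and draw it right out. Finish while still holding it motionless in the gripper, all of it at least 6 cm above the crate's top and touching nothing else, with the cover still leaning and the other things not disturbed.

Things in the scene. Friction and masses are not known exactly. Their poses are not given: they have to be found in the camera images.
- crate: low plywood and brown wood tool crate fixed to the bench, 474 (x) x 214 (y) x 80 high. Origin: centre of its underside; x its long axis (away from the robot at yaw 0), z up. Floor 10 thick, walls 12 thick: inside 450 (x) by 190 (y). Fixed decks 10 thick, flush with the top (underside at z 70), roof both ends (x -225 to -105 and x 105 to 225); the hatch lies between them
- hatch (a point): centre of the open hatch, 210 (crate x) by 190 (crate y), at the level of the crate's top: 80 above the crate's origin
- cover: loose dark wooden board, 160 (x) by 226 (y) by 10 thick, about 0.22 kg, lying flat across the crate's top (z 80) over part of the hatch. Origin: centre of its underside; z out of its upper face. Handle: a pale cleat on the middle of the upper face, 90 long (x), 22 wide (y), 28 high (z 10 to 38), to be pinched across its width
- cover_edge_near (a point): middle of the cover's lower -x edge (-80, 0, 0), the edge nearest the robot at yaw 0
- cover_edge_far (a point): middle of the cover's lower +x edge (80, 0, 0)
- cover_edge_left (a point): middle of the cover's lower +y edge (0, 113, 0)
- cover_edge_right (a point): middle of the cover's lower -y edge (0, -113, 0)
- rasp: loose double-ended rasp, 300 long along x, about 0.24 kg, balanced at its middle, lying on the crate floor roughly along crate x, both ends under the decks; longer than the hatch. Origin: centre of its underside. Red middle grip 100 long, 24 wide, 26 high, centred on the origin; steel blades 18 wide, 8 thick (tips 14 by 6) run out at z 13 to x +150 and -150
- rasp_end_a (a point): the tip of the rasp at its +x end (150 along x, 13 above the origin), the end away from the robot at the start
- rasp_end_b (a point): the tip of the rasp at its -x end, the end nearer the robot at the start
- block: reddish-brown wooden block fixed to the bench, 60 (x) by 200 (y) by 85 high; origin: centre of its underside. Its long upright faces lie 30 either side of the origin, one towards the robot; the board may lean on either. The crate and the block change sides from time to time
- chisel: bystander: carving chisel with dark handle lying on the bench between crate and block, 210 long along x, 26 wide and high
- mallet: bystander: upright turned carver's mallet, 92 in diameter, 215 high, on the left; origin: centre of its foot
- glue: bystander: glue jar with orange cap, 64 in diameter, 110 high, on the right; origin: centre of its foot
- figure: bystander: small carved standing figure, 64 in diameter, 146 high, between crate and block towards the far side; origin: centre of its foot
- offcut: bystander: pale wood offcut 90 x 55 x 40 on the bench's right side
- brush: bystander: bench brush lying on the bench's left side
- sander: bystander: cork sanding block 36 x 22 x 20 lying inside the crate, in the far corner (crate x 190, y -79), under the far deck
Mind the look-alikes: they are no part of the job. What is shaped like the block but white or yellow is not meant.

How it is judged:
By the outcome, as a careful person would: the job done as asked, in the order asked, and still so for the second after the job is handed in, while the arm keeps its last pose, push and grip.
It also fails if it takes over 58 s, if anything falls off the work surface, if the arm or the gripper's body presses on something with over 40 N, if the wrist force passes 120 N, or if a joint passes its speed limit or range.

## Working session

There is one attempt and no reset: what is moved stays moved. The work goes in short steps, Python scripts to look and compute and a tool call to move; the robot and the scene stay as the last step left them, time stands still between calls to the robot, and variables do not carry over. Pictures are saved under pics/ and viewed, at most 12 in all, crops included, and the job is handed in when it is done.

```bash
mkdir -p pics
```

Create h.py:
```python
import numpy as np, cv2
from workcell import env, viewer, nets
from scipy.spatial.transform import Rotation as Rn
def ray(p,uv):
    d=p["R"].T@np.linalg.inv(p["K"])@np.array([uv[0],uv[1],1.]); c=-p["R"].T@p["t"]; return c,d
def at(p,uv,z):
    c,d=ray(p,uv); return c+d*(z-c[2])/d[2]
def proj(p,X):
    q=(p["R"]@np.atleast_2d(X).T+p["t"][:,None]); q=p["K"]@q; return (q[:2]/q[2]).T
def save(p,n): cv2.imwrite(f"pics/{n}.png",p["image"][:,:,::-1])
def tool():
    s=env.get_state(); w,x,y,z=s["orientation"]; return np.array(s["tcp_pos"]),Rn.from_quat([x,y,z,w])
```

Run:
```python
from h import *
a=viewer.read_camera("scene"); b=viewer.read_camera("side")
im=np.hstack([a["image"],b["image"]]); save(a,"s0"); save(b,"d0")
for p,nm in((a,"scene"),(b,"side")):
  print(nm,-p["R"].T@p["t"])
  for l in ["crate","cover","rasp","block","chisel","figure","mallet","glue"]:
    for r in nets.outline_of(l,p)[:3]: print(l,round(r["confidence"],2),r["box"])
t,R=tool();print(t,R.as_matrix().round(3),env.get_state()["clock"])
```

```text
scene [ 0.94062601 -0.66705089  1.3154586 ]
crate 0.88 [187.1, 245.4, 369.4, 393.2]
crate 0.62 [222.8, 259.3, 312.0, 346.4]
cover 0.92 [225.5, 266.2, 315.0, 348.2]
cover 0.61 [372.0, 265.0, 393.5, 300.0]
cover 0.6 [187.4, 246.2, 370.4, 390.7]
rasp 0.68 [289.7, 321.6, 302.7, 335.5]
block 0.91 [388.7, 204.9, 430.6, 272.0]
block 0.88 [274.4, 136.4, 323.0, 196.1]
block 0.74 [314.5, 161.3, 365.1, 221.7]
chisel 0.76 [271.2, 234.4, 331.0, 261.8]
figure 0.83 [371.0, 266.6, 397.9, 301.3]
mallet 0.81 [399.5, 116.6, 430.1, 172.8]
glue 0.81 [241.1, 390.4, 270.4, 427.0]
side [ 0.42023471 -0.98929823  0.8299651 ]
crate 0.79 [229.1, 285.9, 438.8, 379.7]
cover 0.8 [283.4, 282.2, 362.6, 355.0]
rasp 0.25 [323.2, 143.9, 345.2, 201.6]
block 0.91 [368.1, 202.5, 398.5, 258.9]
block 0.75 [285.2, 198.2, 304.1, 249.1]
block 0.66 [236.1, 195.6, 254.0, 246.9]
chisel 0.81 [261.4, 272.7, 334.1, 286.8]
chisel 0.47 [287.4, 412.4, 341.3, 458.2]
figure 0.71 [382.6, 240.1, 410.0, 287.1]
mallet 0.94 [323.5, 143.7, 343.3, 203.2]
glue 0.63 [368.0, 384.9, 406.2, 449.2]
[0.12932795 0.56030592 0.23134559] [[-0.974  0.225  0.   ]
 [ 0.225  0.974  0.   ]
 [-0.     0.    -1.   ]] 0.9
```

View pics/s0.png

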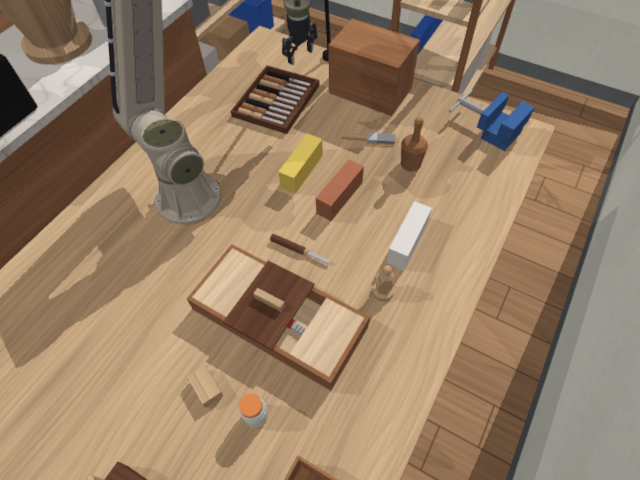

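View pics/d0.png

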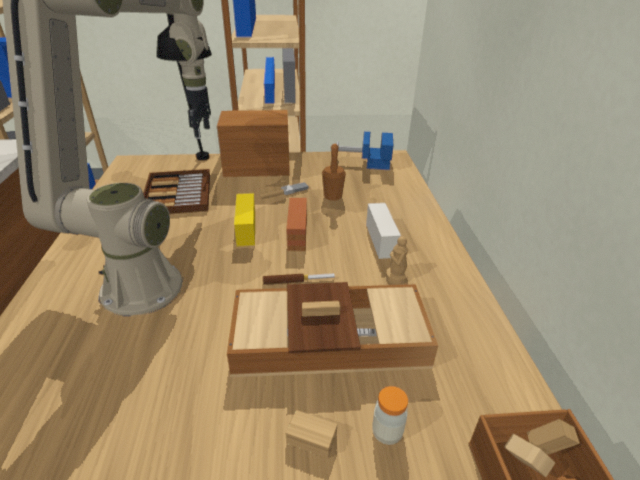

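The scene picture shows the crate at about (280,320), the dark cover at (270,305) with its pale cleat at (269,298), and the rasp's red end peeping out at (292,327). There are three candidates for the block: yellow (300,163), reddish-brown (340,190) and white (409,235). I choose the reddish-brown one. The side picture agrees, with the block at (297,224). Next I fit the poses and check them in a crop.

Add to h.py:
```python
from scipy.optimize import minimize
def box(x0,x1,y0,y1,z0,z1): return np.array([[x,y,z] for x in(x0,x1) for y in(y0,y1) for z in(z0,z1)])
def hullmask(p,parts,q,z,S=4):
    m=np.zeros((480*S,640*S),np.uint8); c,s=np.cos(q[2]),np.sin(q[2])
    for B in parts:
        X=B@np.array([[c,s,0],[-s,c,0],[0,0,1]])+[q[0],q[1],z]
        cv2.fillPoly(m,[cv2.convexHull(((proj(p,X)+.5)*S-.5).round().astype(np.int32))],1)
    return cv2.resize(m.astype(np.float32),(640,480),interpolation=cv2.INTER_AREA)
def fit(obs,parts,q0,z):
    def f(q): return sum(np.abs(hullmask(p,parts,q,z)-r).sum()/r.sum() for p,r in obs)
    best=minimize(f,q0,method="Nelder-Mead",options=dict(initial_simplex=np.array(q0)+np.array([[0,0,0],[.02,0,0],[0,.02,0],[0,0,.1]]),xatol=2e-4,fatol=1e-4))
    return best.x,best.fun
CR=[box(-.237,.237,-.107,.107,0,.08)]; BL=[box(-.03,.03,-.1,.1,0,.085)]
CO=[box(-.08,.08,-.113,.113,0,.01),box(-.045,.045,-.011,.011,.01,.038)]
```

Run:
```python
from h import *
a=viewer.read_camera("scene"); b=viewer.read_camera("side")
def pick(l,p,uv,hull=False):
    L=[r for r in nets.outline_of(l,p) if r["region"][uv[1],uv[0]]]
    if not L: return None
    m=L[0]["region"].astype(np.uint8); return m.astype(float)
def go(l,ua,ub,parts,z):
    obs=[(p,m) for p,m in((a,pick(l,a,ua)),(b,pick(l,b,ub))) if m is not None]
    c=at(a,ua,z+.05)
    for o in ([obs]+[[x] for x in obs]):
        q,f=min((fit(o,parts,[c[0],c[1],y0],z) for y0 in(-.2,.2)),key=lambda t:t[1])
        print(l,len(o),q.round(4),round(f,3))
        if o is obs: Q=q
    return Q
C=go("crate",(229,285),(262,315),CR,0); V=go("cover",(255,310),(320,340),CO,.08); B=go("block",(340,190),(297,224),BL,0)
for l,ua in(("chisel",(288,243)),):
    print(l,at(a,(271,238),.013),at(a,(330,262),.013))
print("fig",at(a,(383,297),0),"mallet",at(a,(413,165),0))
im=a["image"].copy()
def dr(parts,q,z):
    c,s=np.cos(q[2]),np.sin(q[2])
    for P in parts:
        X=proj(a,P@np.array([[c,s,0],[-s,c,0],[0,0,1]])+[q[0],q[1],z])
        for i in range(8):
            for j in(1,2,4):
                if not i&j: cv2.line(big,tuple(((X[i]-[180,130])*3.3).astype(int)),tuple(((X[i|j]-[180,130])*3.3).astype(int)),(0,255,0),1)
big=cv2.resize(im[130:400,180:420],None,fx=3.3,fy=3.3)[:891]
big0=big
dr(CR,C,0);dr(CO,V,.08);dr(BL,B,0)
big=cv2.resize(big,None,fx=.66,fy=.66,interpolation=cv2.INTER_AREA)
cv2.imwrite("pics/c1.png",big[:,:,::-1]);print(big.shape)
np.savez("pose.npz",C=C,V=V,B=B)
```

```text
crate 2 [ 0.5168 -0.2316 -0.0177] 0.865
crate 1 [ 0.5166 -0.2293 -0.0192] 0.493
crate 1 [ 0.5172 -0.2333 -0.0181] 0.358
cover 2 [ 0.494  -0.2305 -0.0033] 0.055
cover 1 [ 0.4937 -0.2292 -0.0007] 0.018
cover 1 [ 0.4943 -0.2324 -0.0021] 0.026
block 2 [ 0.4556  0.2513 -0.0758] 0.086
block 1 [ 0.4552  0.2535 -0.0733] 0.031
block 1 [ 0.4557  0.2491 -0.0762] 0.04
chisel [ 0.34548737 -0.00753438  0.013     ] [0.55541226 0.0062786  0.013     ]
fig [ 0.75019273 -0.0163719   0.        ] mallet [0.61422694 0.51039181 0.        ]
(588, 523, 3)
```

View pics/c1.png

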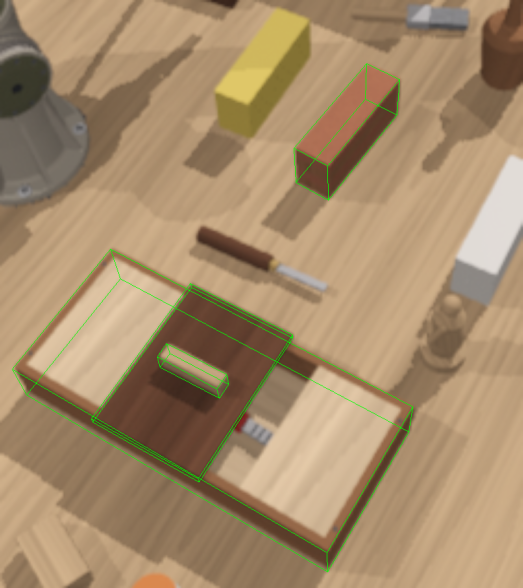

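The crop confirms that the reddish-brown block, crate and cover fits sit right on their edges. Now I'll measure the look-alike blocks as obstacles and work out the first move.

Add to h.py:
```python
def delta(T,Rw=None):
    """tool-axes shift and rotvec from the measured pose to world target T, rotation Rw"""
    t,R=tool(); v=R.inv().apply(np.array(T)-t); r=(R.inv()*(Rw if Rw is not None else R)).as_rotvec()
    return v.round(4),r.round(4)
def down(yaw,pitch=0):
    # tool x = -(cos,sin) , y=(-sin,cos), z=-up ; pitch>0 tips fingers away (+x)
    c,s=np.cos(yaw),np.sin(yaw)
    return Rn.from_matrix(np.array([[-c,-s,0],[-s,c,0],[0,0,-1]]))*Rn.from_euler("y",0) if pitch==0 else Rn.from_rotvec(-pitch*np.array([-s,c,0]))*down(yaw)
```

Run:
```python
from h import *
a=viewer.read_camera("scene")
for uv,n in(((300,163),"yellow"),((409,235),"white")):
    m=[r["region"] for r in nets.outline_of("block",a) if r["region"][uv[1],uv[0]]][0].astype(float)
    c=at(a,uv,.05); print(n,[fit([(a,m)],BL,[c[0],c[1],y],0) for y in(0.,)])
print(down(0).as_matrix().round(2),down(0,.5).as_matrix().round(2))
print(delta([.40,.30,.231]),delta([.494,-.231,.18],down(0)))
```

```text
Traceback (most recent call last):
IndexError: list index out of range
```

Run:
```python
from h import *
a=viewer.read_camera("scene")
for r in nets.outline_of("block",a):
    m=r["region"].astype(float); b=r["box"]; c=at(a,((b[0]+b[2])/2,(b[1]+b[3])/2),.05); print(r["box"],r["confidence"],fit([(a,m)],BL,[c[0],c[1],0.],0))
print(down(0).as_matrix().round(2),down(0,.5).as_matrix().round(2))
print(delta([.40,.30,.231]),delta([.494,-.231,.18],down(0)))
```

```text
[388.0, 205.1, 429.1, 272.9] 0.98 (array([0.73415533, 0.19600926, 0.04096833]), np.float64(0.055089102124742974))
[316.2, 160.2, 361.9, 219.9] 0.97 (array([ 0.45551963,  0.25254385, -0.06657586]), np.float64(0.028925619834710745))
[276.6, 133.4, 322.4, 193.5] 0.81 (array([0.27984229, 0.29247495, 0.03276341]), np.float64(0.0352491961414791))
[224.0, 261.6, 313.5, 347.5] 0.45 (array([ 0.48380998, -0.22691559, -0.40308836]), np.float64(0.4744578935291418))
[[-1.  0.  0.]
 [ 0.  1.  0.]
 [ 0.  0. -1.]] [[-0.88  0.    0.48]
 [ 0.    1.    0.  ]
 [-0.48  0.   -0.88]]
(array([-3.223e-01, -1.928e-01,  3.000e-04]), array([0., 0., 0.])) (array([-0.5333, -0.689 ,  0.0512]), array([ 1.000e-04,  0.000e+00, -2.268e-01]))
```

The rows are not in the units I measure in: shifts go in units of 25 mm and turns go in units of 0.1 rad. I convert before sending: -0.32 m is -12.8, -0.26 m is -10.4, -0.228 rad is -2.28.

Call:
jog_arm(rows=[-2, -1.2, 0, 0, 0, -0.3, -4, -2.4, 0, 0, 0, -0.6, -6, -3.6, 0, 0, 0, -1, -8, -4.8, 0, 0, 0, -1.5, -10.4, -6.2, 0, 0, 0, -2, -12.8, -7.6, 0, 0, 0, -2.28], jaw=0.05, grip_n=40)

```text
clock: 2.25
tcp_pos: [0.3896, 0.3114, 0.2316]
orientation: [0.0, -0.001, 1.0, 0.0]
wrist_force: [0.7, 1.2, -0.1]
finger_gap: 0.0504
grip_force: 0.0
```

Call:
jog_arm(rows=[-0.48, -2.4, 0, 0, 0, 0, -0.96, -4.8, 0, 0, 0, 0, -1.44, -7.2, 0, 0, 0, 0, -1.92, -9.6, 0, 0, 0, 0, -2.4, -12, 0, 0, 0, 0, -2.88, -14.4, 0, 0, 0, 0, -3.36, -16.8, 0, 0, 0, 0, -3.84, -19.2, 0, 0, 0, 0])

```text
clock: 3.25
tcp_pos: [0.485, -0.1693, 0.2316]
orientation: [0.0, -0.0, 1.0, -0.0]
wrist_force: [1.4, 0.9, 0.5]
finger_gap: 0.0499
grip_force: 0.0
```

Call:
jog_arm(rows=[-0.32, -2.48, 0.8, 0, 0, 0, -0.32, -2.48, 2.4, 0, 0, 0, -0.32, -2.48, 2.4, 0, 0, 0])

```text
clock: 3.62
tcp_pos: [0.4905, -0.2286, 0.1682]
orientation: [-0.003, 0.0, 1.0, 0.002]
wrist_force: [-0.5, -0.1, 0.2]
finger_gap: 0.0499
grip_force: 0.0
```

Run:
```python
from h import *
w=viewer.read_camera("wrist"); save(w,"w1")
for r in nets.outline_of("cover",w)[:2]: print(r["box"],r["confidence"])
V=np.load("pose.npz")["V"]; V[:]=[.494,-.2307,-.002]
im=w["image"].copy()
c,s=np.cos(V[2]),np.sin(V[2])
X=box(-.045,.045,-.011,.011,.01,.038)@np.array([[c,s,0],[-s,c,0],[0,0,1]])+[V[0],V[1],.08]
for u in proj(w,X): cv2.circle(im,tuple(u.astype(int)),3,(0,255,0),-1)
w["image"]=im; save(w,"w1")
print(delta([.494,-.2307,.096],down(0)),env.get_state()["joint_pos"])
```

```text
[128.6, 130.3, 498.9, 355.1] 0.95
(array([-0.0013, -0.0021,  0.0759]), array([ 0.0006, -0.0005,  0.0016])) [-5.82336405e-01  2.77266847e-01 -1.50606193e-01  1.14365077e+00
  1.92349023e-04 -5.83939682e-01]
```

View pics/w1.png

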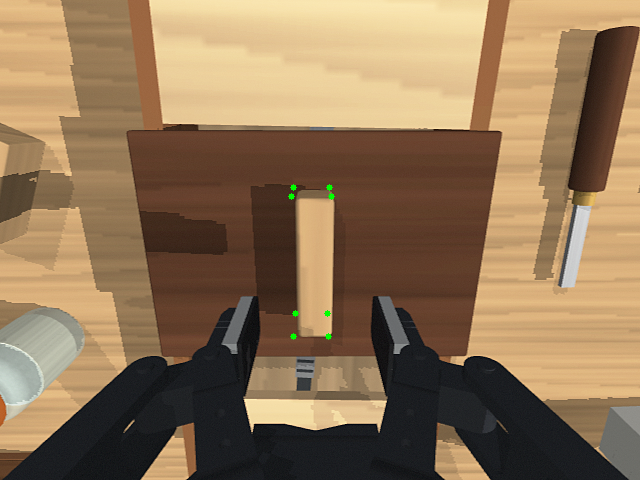

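The wrist view shows the cleat at (315,263), within 2 mm of the fit, with both fingers straddling it. I'll descend and pinch.

In the tool's units: 0.074 m is 2.96, 0.04 m is 1.6.

Call:
jog_arm(rows=[-0.08, 0, 1.6, 0, 0, 0, -0.12, 0, 2.96, 0, 0, 0, -0.12, 0, 2.96, 0, 0, 0])

```text
clock: 4.1
tcp_pos: [0.4953, -0.2275, 0.0971]
orientation: [-0.001, -0.001, 1.0, 0.001]
wrist_force: [-0.8, 0.3, -0.9]
finger_gap: 0.05
grip_force: 0.0
```

Call:
jog_arm(rows=[0, 0, 0, 0, 0, 0, 0, 0, 0, 0, 0, 0, 0, 0, 0, 0, 0, 0, 0, 0, 0, 0, 0, 0], jaw=0.0, grip_n=70)

```text
clock: 4.6
tcp_pos: [0.4975, -0.2298, 0.1001]
orientation: [0.002, -0.001, 1.0, -0.001]
wrist_force: [-1.0, 1.5, 6.3]
finger_gap: 0.0203
grip_force: 70.7
```

Call:
jog_arm(rows=[0, 0, -1.2, 0, 0, 0, 0, 0, -3.2, 0, 0, 0, 0, 0, -4.8, 0, 0, 0, 0, 0, -4.8, 0, 0, 0])

```text
clock: 5.1
tcp_pos: [0.4981, -0.2305, 0.2221]
orientation: [0.004, -0.001, 1.0, -0.002]
wrist_force: [0.3, 0.1, -2.6]
finger_gap: 0.0206
grip_force: 69.7
```

Create plan.py:
```python
from h import *
th=np.radians(37); yw=-.073; B=np.array([.4555,.2513])
Rz=Rn.from_euler("z",yw); u=np.array([-np.cos(th),0,np.sin(th)]); n=np.array([np.sin(th),0,np.cos(th)])
def tcp(gap=.0,h=0.,lat=0.,k=.0185,o=.0025):
    E=np.array([.03+.085/np.tan(th)+gap,lat,h]); return Rz.apply(E+(.08-o)*u+k*n)+[B[0],B[1],0]
```

Run:
```python
from plan import *
print(tcp(.006,.0),delta(tcp(.006,.12),down(yw,-th)),env.get_state()["joint_pos"])
```

```text
[0.55327703 0.24414957 0.06141542] (array([-0.0555,  0.4747,  0.0388]), array([-0.0283,  0.653 ,  0.0703])) [-5.79720541e-01  2.57619391e-01 -5.19768183e-02  1.25244074e+00
  7.63948445e-05 -5.80989194e-01]
```

Call:
jog_arm(rows=[-0.2, 2.2, 0, 0, 0.5, 0, -0.4, 4.4, 0, 0, 1.3, 0.1, -0.8, 6.8, 0, -0.1, 2.2, 0.2, -1.2, 9.2, 0, -0.1, 3.2, 0.3, -1.4, 11.6, 0.4, -0.15, 4.2, 0.4, -1.8, 14, 0.8, -0.2, 5.2, 0.55, -2, 16.4, 1.2, -0.25, 6, 0.65, -2.2, 18.6, 1.4, -0.28, 6.53, 0.7])

```text
clock: 6.1
tcp_pos: [0.5503, 0.2379, 0.1797]
orientation: [-0.322, 0.034, 0.946, 0.013]
wrist_force: [1.9, -0.2, -1.9]
finger_gap: 0.0204
grip_force: 69.7
```

Call:
jog_arm(rows=[0, 0, 0, 0, 0, 0, 0, 0, 0, 0, 0, 0])

```text
clock: 6.35
tcp_pos: [0.5503, 0.2359, 0.1809]
orientation: [-0.321, 0.033, 0.946, 0.013]
wrist_force: [0.7, -0.4, -1.4]
finger_gap: 0.0202
grip_force: 69.8
```

Run:
```python
from plan import *
print(delta(tcp(.006,.12),down(yw,-th)),env.get_state()["joint_pos"])
a=viewer.read_camera("scene"); b=viewer.read_camera("side")
t,R=tool()
# cover points predicted: cover frame = Rc, origin
def edges(p,nm):
    n_=R.apply([0,0,-1]); ux=R.apply([-1,0,0]); uy=R.apply([0,1,0]); o=t-.0185*n_-.0025*ux
    im=p["image"].copy()
    for x in(-.08,.08):
        for y in(-.113,.113):
            q=proj(p,o+x*ux+y*uy)[0]; cv2.circle(im,tuple(q.round().astype(int)),1,(0,255,0),-1)
    q=proj(p,o)[0].astype(int); x0=max(q[0]-95,0);y0=max(q[1]-90,0); return cv2.resize(im[y0:y0+180,x0:x0+190],None,fx=2.1,fy=2.1)
im=np.hstack([edges(a,0),edges(b,0)]); cv2.imwrite("pics/h1.png",im[:,:,::-1]);print(im.shape)
```

```text
(array([-0.0016,  0.0085, -0.0019]), array([ 0.0017, -0.0088,  0.003 ])) [0.1896111  0.9837792  0.87678245 2.10123669 0.1603816  0.20716576]
(378, 798, 3)
```

View pics/h1.png

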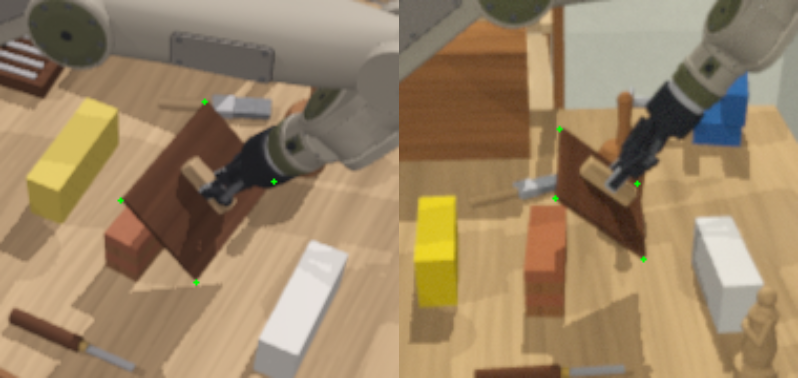

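In the tool's units: 0.008 m is 0.32, 0.046 m is 1.84, -0.009 rad is -0.09.

Call:
jog_arm(rows=[-0.6, 0.32, 0.72, 0, -0.09, 0.03, -1.52, 0.32, 1.84, 0, -0.09, 0.03, -1.52, 0.32, 1.84, 0, -0.09, 0.03])

```text
clock: 6.82
tcp_pos: [0.5524, 0.2423, 0.1224]
orientation: [-0.317, 0.036, 0.947, 0.013]
wrist_force: [-0.9, 0.4, -1.3]
finger_gap: 0.0204
grip_force: 69.7
```

Run:
```python
from plan import *
print(delta(tcp(.006,.002),down(yw,-th)),env.get_state()["joint_pos"])
```

```text
(array([-0.0361,  0.0019,  0.0466]), array([ 0.0036, -0.0008, -0.0026])) [0.19721898 0.99335036 0.76008624 1.96563876 0.16504879 0.2203315 ]
```

Joint angles are moving away from their limits. I'll lower the board to the bench, then let the edge touch.

Call:
jog_arm(rows=[-0.6, 0.04, 0.8, 0, 0, 0, -1.28, 0.04, 1.68, 0, 0, 0, -1.44, 0.08, 1.88, 0.03, 0, -0.02, -1.44, 0.08, 1.88, 0.03, 0, -0.02])

```text
clock: 7.32
tcp_pos: [0.5541, 0.2458, 0.0652]
orientation: [-0.316, 0.034, 0.948, 0.012]
wrist_force: [0.0, -0.2, -1.9]
finger_gap: 0.0206
grip_force: 69.7
```

Run:
```python
from plan import *
print(delta(tcp(.0,.0),down(yw,-th)),env.get_state()["joint_pos"])
a=viewer.read_camera("scene"); b=viewer.read_camera("side")
im=np.hstack([cv2.resize(a["image"][130:300,260:450],None,fx=2.1,fy=2.1),cv2.resize(b["image"][130:300,210:400],None,fx=2.1,fy=2.1)]); cv2.imwrite("pics/h2.png",im[:,:,::-1])
```

```text
(array([ 0.0031, -0.0017,  0.0071]), array([0.0008, 0.0021, 0.0013])) [0.20263763 1.02418039 0.68600025 1.85773872 0.16480358 0.22124253]
```

View pics/h2.png

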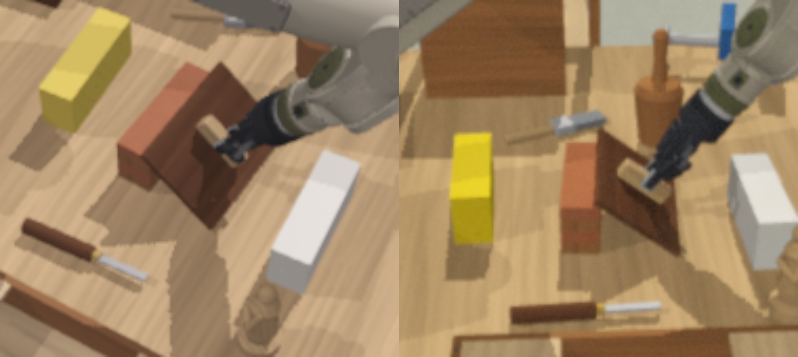

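The board hovers just off the bench along the block's top edge: scene crop (215,155), side crop (635,190). I'll press in gently until it touches.

In the tool's units: 0.006 m is 0.24, 0.003 m is 0.12.

Call:
jog_arm(rows=[0, 0, 0.12, 0, 0, 0, 0.04, 0, 0.24, 0, 0, 0, 0.04, 0, 0.24, 0, 0, 0])

```text
clock: 7.8
tcp_pos: [0.5515, 0.2465, 0.0616]
orientation: [-0.313, 0.034, 0.949, 0.012]
wrist_force: [5.7, -0.6, 6.2]
finger_gap: 0.0203
grip_force: 71.0
```

Call:
jog_arm(rows=[0, 0, 0.04, 0, 0, 0, 0, 0, 0.12, 0, 0, 0, 0, 0, 0.12, 0, 0, 0])

```text
clock: 8.18
tcp_pos: [0.5515, 0.2465, 0.0614]
orientation: [-0.311, 0.034, 0.95, 0.013]
wrist_force: [11.2, -0.3, 17.2]
finger_gap: 0.0206
grip_force: 72.7
```

In the tool's units: -0.003 m is -0.12.

Call:
jog_arm(rows=[0, 0, -0.12, 0, 0, 0, 0, 0, -0.12, 0, 0, 0])

```text
clock: 8.43
tcp_pos: [0.551, 0.2465, 0.0616]
orientation: [-0.314, 0.034, 0.949, 0.012]
wrist_force: [7.1, -0.6, 10.6]
finger_gap: 0.0204
grip_force: 71.8
```

Call:
jog_arm(rows=[0, 0, 0, 0, 0, 0, 0, 0, 0, 0, 0, 0, 0, 0, 0, 0, 0, 0, 0, 0, 0, 0, 0, 0], jaw=0.055)

```text
clock: 8.93
tcp_pos: [0.5491, 0.2465, 0.0589]
orientation: [-0.317, 0.034, 0.948, 0.012]
wrist_force: [0.2, 0.5, 0.4]
finger_gap: 0.0545
grip_force: 0.0
```

Call:
jog_arm(rows=[0, 0, -0.8, 0, 0, 0, 0, 0, -2, 0, 0, 0, 0, 0, -4, 0, 0, 0, 0, 0, -5.6, 0, 0, 0, 0, 0, -5.6, 0, 0, 0])

```text
clock: 9.55
tcp_pos: [0.5805, 0.2207, 0.1931]
orientation: [-0.331, 0.035, 0.943, 0.015]
wrist_force: [0.9, 0.5, -0.1]
finger_gap: 0.0551
grip_force: 0.0
```

Run:
```python
from plan import *
np.save("pc.npy",tcp())
a=viewer.read_camera("scene"); b=viewer.read_camera("side")
im=np.hstack([cv2.resize(a["image"][130:300,260:450],None,fx=2.1,fy=2.1),cv2.resize(b["image"][130:300,210:400],None,fx=2.1,fy=2.1)]); cv2.imwrite("pics/h3.png",im[:,:,::-1])
print(delta([.56,.1,.28],down(-.018)))
# rasp seen?
for p,n in((a,"scene"),(b,"side")):
    for r in nets.outline_of("rasp",p)[:2]: print(n,r["confidence"],r["box"])
```

```text
(array([ 0.0634, -0.1225, -0.0618]), array([ 0.0229, -0.6778, -0.0529]))
scene 0.88 [243.5, 293.7, 305.7, 332.1]
side 0.8 [290.0, 323.0, 377.2, 342.5]
```

View pics/h3.png

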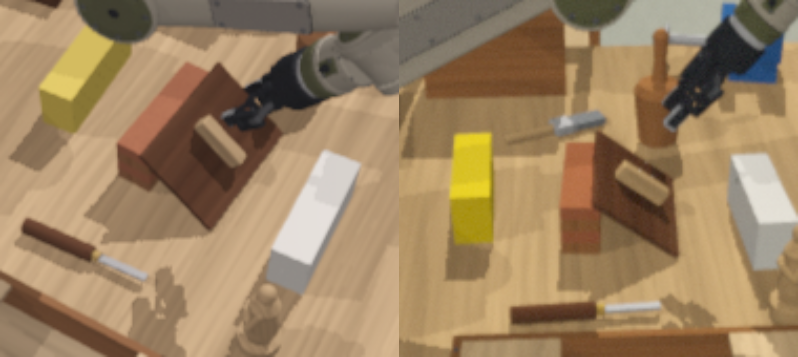

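The cover leans steadily on the block's far face, with nothing else moved (scene crop (215,150), side crop (640,190)). Next is the rasp.

In the tool's units: -0.245 m is -9.8, -0.22 m is -8.8, -0.678 rad is -6.78.

Call:
jog_arm(rows=[0.8, -1.2, -2, 0, -0.5, 0, 1.6, -3.2, -2.8, 0.05, -1.7, -0.1, 2.2, -5.2, -2.6, 0.1, -3.2, -0.2, 2.8, -7.2, -2.2, 0.15, -4.5, -0.3, 3.4, -8.8, -1.8, 0.2, -5.8, -0.45, 3.8, -9.8, -1.52, 0.23, -6.78, -0.53, 3.8, -9.8, -1.52, 0.23, -6.78, -0.53], jaw=0.05)

```text
clock: 10.62
tcp_pos: [0.5049, -0.0196, 0.2804]
orientation: [-0.001, 0.01, 1.0, 0.0]
wrist_force: [0.3, 0.4, 0.6]
finger_gap: 0.0502
grip_force: 0.0
```

Create rasp.py:
```python
from h import *
C=np.array([.517,-.2315,-.018])
RA=[box(-.05,.05,-.012,.012,0,.026),box(-.13,.13,-.009,.009,.009,.017),box(-.15,.15,-.007,.007,.010,.016)]
H=[(-.105,.105,.08),(-.105,.105,.07)]
def vis(p):
    out=np.ones((480,640),np.float32)
    for z in(.08,.07):
        out=np.minimum(out,hullmask(p,[box(-.105,.105,-.095,.095,z-1e-4,z)],C,0))
    return out
def fitr(obs,q0):
    def f(q): return sum(np.abs(hullmask(p,RA,q,.01)*v-r).sum()/r.sum() for p,r,v in obs)
    b=minimize(f,q0,method="Nelder-Mead",options=dict(initial_simplex=np.array(q0)+np.array([[0,0,0],[.015,0,0],[0,.01,0],[0,0,.08]]),xatol=2e-4,fatol=1e-4)); return b.x.round(4),round(b.fun,3)
```

Run:
```python
from rasp import *
obs=[]
for n in("scene","side","wrist"):
    p=viewer.read_camera(n); L=nets.outline_of("rasp",p)
    print(n,[(round(r["confidence"],2),r["box"]) for r in L[:2]])
    if L and L[0]["confidence"]>.5: obs.append((p,L[0]["region"].astype(float),vis(p)))
    if n=="wrist": w=p
for o in [obs]+[[x] for x in obs]: print(fitr(o,[.495,-.235,0.]))
save(w,"w2"); print(tool()[0],tool()[1].as_matrix().round(3).tolist())
```

```text
scene [(0.8, [247.3, 293.0, 303.2, 329.4]), (0.62, [337.2, 130.3, 394.6, 146.4])]
side [(0.61, [292.2, 325.0, 375.3, 337.2]), (0.18, [299.5, 193.0, 344.0, 251.8])]
wrist [(0.67, [108.6, 97.8, 152.0, 303.4])]
(array([ 0.5163, -0.2302, -0.0698]), np.float64(0.713))
(array([ 0.5161, -0.2298, -0.0671]), np.float64(0.23))
(array([ 0.516 , -0.2315, -0.0609]), np.float64(0.374))
(array([ 0.5179, -0.2302, -0.0692]), np.float64(0.086))
[ 0.51334511 -0.01865472  0.28050467] [[-1.0, 0.016, 0.0], [0.016, 1.0, 0.0], [-0.0, 0.0, -1.0]]
```

View pics/w2.png

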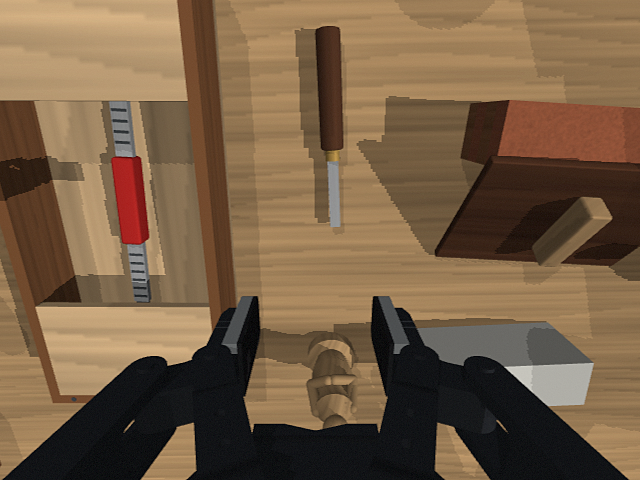

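The wrist view shows the rasp whole inside the hatch, with its red grip centred at about (130,200). The camera fits agree within 2 mm on (0.517, -0.230), yaw -0.069. I'll move over it and check.

Run:
```python
from h import *
print(delta([.517,-.230,.15],down(-.069)))
```

```text
(array([-0.007 , -0.2113,  0.1305]), array([0.    , 0.0003, 0.053 ]))
```

In the tool's units: -0.211 m is -8.44, -0.16 m is -6.4, 0.053 rad is 0.53.

Call:
jog_arm(rows=[-0.08, -2, 0, 0, 0, 0.1, -0.16, -4.2, 0.8, 0, 0, 0.3, -0.2, -6.4, 2.4, 0, 0, 0.5, -0.28, -8.44, 4, 0, 0, 0.53, -0.28, -8.44, 5.2, 0, 0, 0.53, -0.28, -8.44, 5.2, 0, 0, 0.53])

```text
clock: 11.68
tcp_pos: [0.514, -0.2298, 0.1469]
orientation: [-0.003, 0.035, 0.999, 0.002]
wrist_force: [-0.8, 0.9, 1.5]
finger_gap: 0.05
grip_force: 0.0
```

Run:
```python
from rasp import *
p=viewer.read_camera("wrist"); L=nets.outline_of("rasp",p)
print([(round(r["confidence"],2),r["box"]) for r in L[:2]])
m=L[0]["region"].astype(float); print(fitr([(p,m,vis(p))],[.517,-.23,-.07]))
hsv=cv2.cvtColor(p["image"],cv2.COLOR_RGB2HSV); red=cv2.inRange(hsv,(0,180,90),(6,255,255))|cv2.inRange(hsv,(174,180,90),(180,255,255))
n,l,st,ce=cv2.connectedComponentsWithStats(red); i=1+st[1:,4].argmax(); b=cv2.minAreaRect(np.argwhere(l==i)[:,::-1].astype(np.float32)); print(st[i],b, proj(p,[[.517,-.230,.036]]), at(p,b[0],.034))
print(delta([.517,-.230,.013],down(-.069)))
```

```text
[(0.66, [298.2, 81.2, 329.6, 389.8])]
(array([ 0.517 , -0.23  , -0.0671]), np.float64(0.046))
[ 298  170   33  127 3810] ((314.0, 233.0), (126.0, 32.0), 90.0) [[314.69941032 238.15252718]] [ 0.51354046 -0.23028363  0.034     ]
(array([-0.0012, -0.0002,  0.1378]), array([ 0.0006, -0.0004, -0.0002]))
```

The rows are not in the units I measure in: shifts go in units of 25 mm and turns go in units of 0.1 rad. I convert before sending: 0.136 m is 5.44, 0.125 m is 5.

Call:
jog_arm(rows=[0, 0, 2, 0, 0, 0, 0, 0, 4, 0, 0, 0, 0, 0, 5, 0, 0, 0, 0, 0, 5.44, 0, 0, 0, 0, 0, 5.44, 0, 0, 0])

```text
clock: 12.4
tcp_pos: [0.5161, -0.2302, 0.0157]
orientation: [0.001, 0.035, 0.999, -0.0]
wrist_force: [-0.2, 0.4, 0.4]
finger_gap: 0.0497
grip_force: 0.0
```

Call:
jog_arm(rows=[0, 0, 0, 0, 0, 0, 0, 0, 0, 0, 0, 0, 0, 0, 0, 0, 0, 0, 0, 0, 0, 0, 0, 0], jaw=0.0, grip_n=100)

```text
clock: 12.9
tcp_pos: [0.5164, -0.2309, 0.0169]
orientation: [0.002, 0.035, 0.999, -0.001]
wrist_force: [-0.3, 1.4, 5.7]
finger_gap: 0.0219
grip_force: 98.9
```

Call:
jog_arm(rows=[0, 0, -0.32, 0, 0, 0, 0, 0, -0.4, 0, 0, 0, 0.8, 0, -0.4, 0, 0, 0, 1.6, 0, -0.4, 0, 0, 0, 1.88, 0, -0.4, 0, 0, 0, 1.88, 0, -0.4, 0, 0, 0])

```text
clock: 13.65
tcp_pos: [0.4681, -0.2271, 0.0249]
orientation: [0.0, 0.035, 0.999, -0.0]
wrist_force: [-0.6, -0.0, -2.4]
finger_gap: 0.0218
grip_force: 98.1
```

Run:
```python
from rasp import *
t,R=tool(); print(t,(Rn.from_euler("z",.018).apply(t-[C[0],C[1],0])).round(4))
def over(p,S=3):
    v=proj(p,[t])[0].astype(int); x0,y0=v[0]-65,v[1]-65
    im=cv2.resize(p["image"][y0:y0+130,x0:x0+130],None,fx=S,fy=S)
    for x in(-.15,-.05,.05,.15):
        q=(proj(p,t+R.apply([-x,0,-.008]))[0]-[x0,y0])*S; cv2.circle(im,tuple(q.astype(int)),2,(0,255,0),-1)
    return im
a=viewer.read_camera("scene"); b=viewer.read_camera("side")
im=np.hstack([over(a),over(b)]); cv2.imwrite("pics/r1.png",im[:,:,::-1])
```

```text
[ 0.46811662 -0.22713008  0.02486566] [-0.049   0.0035  0.0249]
```

View pics/r1.png

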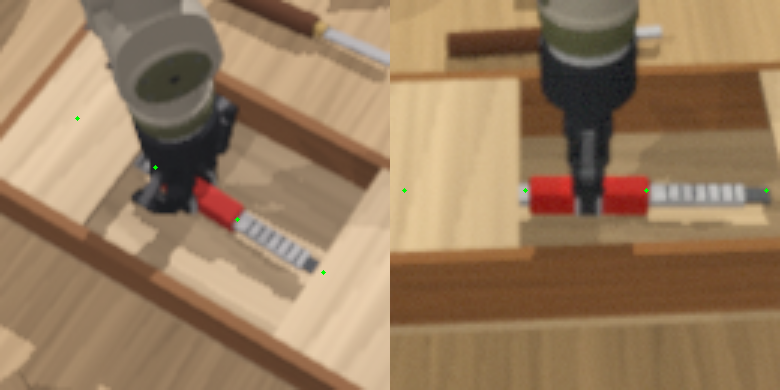

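The rasp is gripped level and its far tip is clear of the far deck: side crop (765,195), scene crop (315,265). Now I'll tilt the far end up.

In the tool's units: -0.037 m is -1.48, -0.01 m is -0.4, -0.314 rad is -3.14.

Call:
jog_arm(rows=[0.04, 0, -0.4, 0, -0.8, 0, 0.12, 0, -0.84, 0, -1.6, 0, 0.16, 0, -1.2, 0, -2.4, 0, 0.24, 0, -1.48, 0, -3.14, 0, 0.24, 0, -1.48, 0, -3.14, 0, 0.24, 0, -1.48, 0, -3.14, 0])

```text
clock: 14.5
tcp_pos: [0.4627, -0.227, 0.062]
orientation: [0.156, 0.035, 0.987, -0.006]
wrist_force: [1.1, 0.2, -2.5]
finger_gap: 0.0217
grip_force: 98.3
```

Run:
```python
from rasp import *
t,R=tool(); print(Rn.from_euler("z",.018).apply(t-[C[0],C[1],0]).round(4),env.get_state()["joint_pos"])
for x in(-.15,.15): print(Rn.from_euler("z",.018).apply(t+R.apply([-x,0,-.008])-[C[0],C[1],0]).round(4))
for w in([.012,0,.0],[.05,0,.0163],[.11,0,.036]): print(R.inv().apply(w).round(4))
print(R.inv().apply([0,0,1]).round(3))
def over(p,S=3):
    v=proj(p,[t])[0].astype(int); x0,y0=v[0]-65,v[1]-85
    im=cv2.resize(p["image"][y0:y0+130,x0:x0+130],None,fx=S,fy=S)
    for x in(-.15,-.05,.05,.15):
        q=(proj(p,t+R.apply([-x,0,-.008]))[0]-[x0,y0])*S; cv2.circle(im,tuple(q.astype(int)),2,(0,255,0),-1)
    return im
a=viewer.read_camera("scene"); b=viewer.read_camera("side")
im=np.hstack([over(a),over(b)]); cv2.imwrite("pics/r2.png",im[:,:,::-1])
```

```text
[-0.0543  0.0035  0.062 ] [-0.72352755  0.13512408 -0.69106386  0.4918999   0.18838157 -0.62923758]
[-0.1993  0.0111  0.0232]
[ 0.0857 -0.0038  0.1159]
[-0.0114  0.0008  0.0037]
[-0.0525  0.0035 -0.0001]
[-0.1155  0.0077 -0.0004]
[-0.309 -0.001 -0.951]
```

View pics/r2.png

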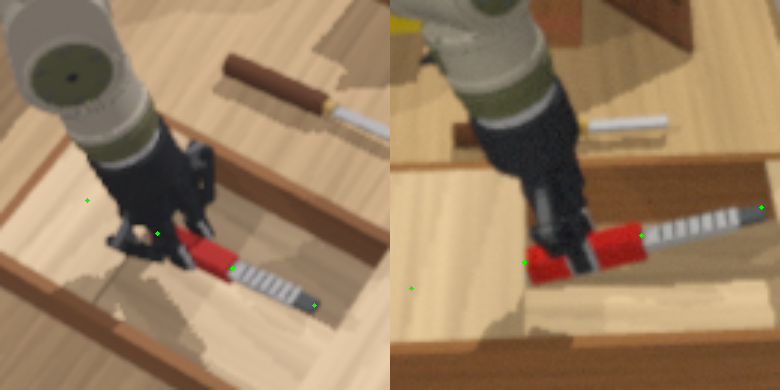

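The rasp is tilted as predicted: its far tip stands out of the hatch at side crop (760,207) and the near tip is still under the deck. I'll draw it along its own axis, then straight up.

Call:
jog_arm(rows=[-0.48, 0, 0.12, 0, 0, 0, -1.2, 0, 0.16, 0, 0, 0, -2.2, 0, 0.12, 0, 0, 0, -3.2, 0, 0.08, 0, 0, 0, -4.2, 0, 0, 0, 0, 0, -5, 0, 0, 0, 0, 0, -5, 0, 0, 0, 0, 0, -5, 0, 0, 0, 0, 0])

```text
clock: 15.6
tcp_pos: [0.5803, -0.2343, 0.0994]
orientation: [0.156, 0.035, 0.987, -0.005]
wrist_force: [0.3, -0.5, -3.8]
finger_gap: 0.0218
grip_force: 98.3
```

Run:
```python
from rasp import *
t,R=tool(); print(t)
for x in(-.15,.15): print(Rn.from_euler("z",.018).apply(t+R.apply([-x,0,-.008])-[C[0],C[1],0]).round(4))
```

```text
[ 0.58029024 -0.23426727  0.09939168]
[-0.0817  0.0059  0.0609]
[ 0.2034 -0.0089  0.1531]
```

Call:
jog_arm(rows=[-0.32, 0, -0.96, 0, 0, 0, -0.8, 0, -2.48, 0, 0, 0, -1.36, 0, -4.2, 0, 0, 0, -1.84, 0, -5.72, 0, 0, 0, -1.84, 0, -5.72, 0, 0, 0])

```text
clock: 16.23
tcp_pos: [0.5815, -0.236, 0.2545]
orientation: [0.159, 0.035, 0.987, -0.007]
wrist_force: [0.3, 0.1, -2.2]
finger_gap: 0.0221
grip_force: 98.4
```

Call:
jog_arm(rows=[0, 0, 0, 0, 0, 0, 0, 0, 0, 0, 0, 0, 0, 0, 0, 0, 0, 0, 0, 0, 0, 0, 0, 0])

```text
clock: 16.73
tcp_pos: [0.5799, -0.2347, 0.2496]
orientation: [0.156, 0.035, 0.987, -0.005]
wrist_force: [0.4, -0.0, -1.8]
finger_gap: 0.0216
grip_force: 98.4
```

Run:
```python
from rasp import *
t,R=tool(); print(t,np.abs(env.get_state()["qvel"]).max())
for x in(-.15,.15): print((t+R.apply([-x,0,-.008])).round(4))
a=viewer.read_camera("scene"); b=viewer.read_camera("side")
im=np.hstack([cv2.resize(p["image"][100:440,150:450],None,fx=1.3,fy=1.3) for p in(a,b)]); cv2.imwrite("pics/f1.png",im[:,:,::-1])
```

```text
[ 0.57988491 -0.23465832  0.24962196] 0.006950485489901311
[ 0.4351 -0.2244  0.211 ]
[ 0.7198 -0.2446  0.3034]
```

View pics/f1.png

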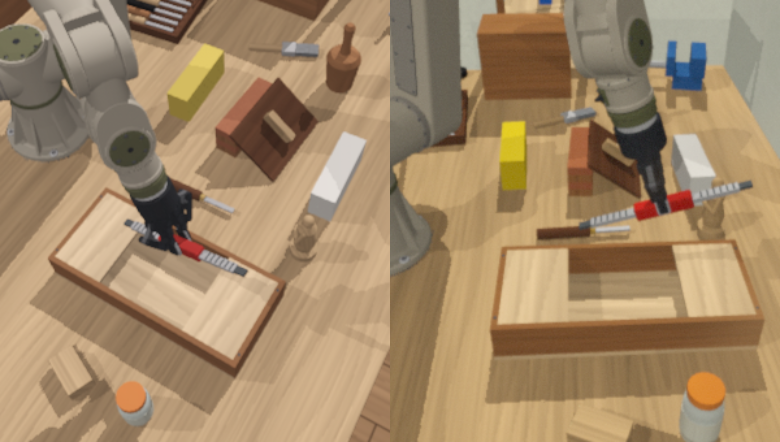

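The rasp is fully out and held about 13 cm above the crate top (side crop (665,205)). The cover still leans on the block and the other things are in place.

```bash
python3 -c "
from workcell import env
print(env.hand_in())"
```

```text
the job is handed in; nothing more can be done
None
```

I handed the job in at about 17 s of the 58 s: the cover leans handle side up against the reddish-brown block, and the rasp came out tilted and is held still about 13 cm above the crate's top, with nothing else visibly moved (the sander under the far deck couldn't be seen); hand-in returned no verdict.

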